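Tip the yellow case box out of its packed rack

ROBOT

A 7-joint arm with a two-finger parallel gripper is mounted at the origin on a cart in front of the work surface, level with it; the furniture and walls round the work are solid. World frame = base frame: x ahead of the robot, y to its left, z up, the work surface at z = 0. Lengths are in m, angles in rad, forces in N, time in s.
With the tool pointing down it reaches from about 0.35 to 0.9 m from the base axis. Payload 8.1 kg.
Tool frame: the origin (TCP) lies midway between the tips of the shut fingers; the grasp point (between the pads) lies 19 mm behind it; z points along the fingers, x is the direction in which the jaws open and shut, and the axes are right-handed (so a half turn about z gives the same grasp; the last joint's range is limited). The gripper opens to 92 mm and grips with 3 to 60 N. Pads are 19 mm wide; open, the fingers measure 130 mm over their backs; the gripper's body (75 mm by 190 mm) begins 47 mm behind the grasp point.
Start: joints at [-1.347, 0.434, 0.025, 1.573, -0.012, 1.134, -0.075], TCP at [0.201, 0.592, 0.193] pointing down, gripper open.
Joint ranges: [-2.62, 2.62], [-0.44, 2.09], [-1.27, 1.32], [0.08, 2.57], [-1.32, 4.46], [0.12, 2], [-2.74, 2.74]. Speed limits (rad/s): [2.22, 2.22, 3.01, 3.01, 3.14, 3.14, 3.14].

INTERFACE

Orientations are given as a rotation vector (axis times angle).
In Python, from cell import arm gives the robot as it stands.
- The arm moves only by the tool jog_arm, never from a script. Its argument "commands" is a list of rows, each an object with "translation": the shift along the tool's x, y, z in mm, a list of three; "turn": the turn, a rotation vector about the tool's x, y, z in rad, a list of three. A call has 1 to 12 rows; each row is the pose to reach, as a shift and turn from the pose commanded when the call began, along the tool's axes at that moment; what a row does not reach only later rows make up. A row lasts 1/12 s, in which the tool goes at most 41.7 mm and 7.16 degrees, less where a joint would pass 70% of its speed; a pose out of reach is approached as far as the arm can. A call with a gripper value outside its range is refused whole. "claw" is the closure, from -1 (fully open) to 1 (shut), so that 0 is half open, set as the call begins (left out, the last holds). The fingers move at their own pace and stop on an object; "grip_force" is the grip in N (left out, the last holds). Time passes only in rows, so rows that repeat a pose let the fingers close. It gives the time, the measured TCP pose, the force and the opening at its end, in the units of the state.
- arm.observe(): the state, without advancing time (a new reading comes with each control period).
- arm.get_image(name): name is "side" or "top" or "wrist"; returns the picture (400x640x3 uint8, blue, green, red); there is no depth.
- arm.camera_info(name): a dict with "vertical_fov" (degrees; the focal length in pixels is half the picture's height over the tangent of half this angle, whatever the lens; pixels are square), "cx", "cy" (the principal point, pixels), "eye" and "rotation" of the camera in the world. Camera axes: x right, y up, looking along -z (the intrinsics and any distortion apply to the point x, -y, -z); pixel columns grow to the right and rows downward; lengths in m; the calibration is good to about 2 mm. A picture is of the moment at which its call begins: read the wrist's pose just before it. camera_info takes no time and is no camera call; for the wrist camera it gives the pose at the moment of the call.
- arm.sign_off(): hands the job in, once; it reports no verdict.
Trained networks look in the newest picture that a camera, given by its name, has taken for a name from the list of things; names that differ only in an ending like _2 or _b are one class to them, and where a whole thing is asked for, a point or a joint stands for the part that bears it (a point fixed in the world has none). Each returns a list of dicts, best first, with "confidence" (0 to 1); they miss things now and then, are a little off and sometimes report something else, mostly with a low value. They report only what shows in the picture. A call takes as long as a camera call. They do not tell look-alikes from the thing itself.
- arm.trace(camera, query): "region" (400x640 bool, what is visible of it) and "box" ([left, top, width, height] in pixels, round what is visible of it).
- arm.landmark_of(camera, query): "at" ([column, row] in pixels: a listed point, or the origin of a listed thing).
The state is a dict: "clock": time; "joints": joint angles; "dq": joint speeds; "joint_efforts": joint torques, N m; "position": TCP position; "ee_rot": TCP orientation; "force": force on the tool from outside, world axes, zero at the start; "ft_torque": the same for the moment, N m; "width": opening from 0.0 (shut) to 1.0 (fully open).
Only numpy, scipy, OpenCV 4.12 (cv2) and the standard library are available. Lean on these libraries where they do the work, as an engineer would, in place of code of your own. Each camera call takes 0.05 s, during which the arm holds its last target. There are 200 camera calls.

TASK

Take the case box with the yellow lid out of the packed rack and stand it upright inside the shallow steel tray, leaving the other two boxes standing in the rack. A catch at the back stops it from being pulled straight up, so hold it by the tab on its lid, tip its top well out toward the rack's open front (some twenty degrees) with its foot still in the rack, and only then lift it.

Things in the scene. Friction and masses are not known exactly. Their poses are not given: they have to be found in the camera images.
- yellow_tab (a point): centre of the grip tab (12 x 16 x 26 mm tall) on the yellow-lidded white case box, which is 70 deep (x) x 32 wide (y) x 100 mm tall, about 0.2 kg. This point is 113 mm above the box's underside, 13 mm above its lid, 17 mm behind its front face, midway in y. Box axes: x from front to rear, z up. The box tips about its lower front edge, top toward its -x, the rack's open front.
- blue_tab (a point): same point on the like blue-lidded box. All three stand side by side along y, 1.5 mm apart, in any order, in a fixed grey rack: floor 6 mm thick, front sill 8 mm above it and 2 mm before the boxes, side walls 70 mm and back panel 100 mm above the worktop (lower than the lids). It stays in the rack.
- red_tab (a point): same point on the like red-lidded box; it stays. The catch: a rib across each box's rear, 8 mm deep, its top 74 mm above the underside, lies 12 mm below a fixed rail on the rack's back panel; a box tipped forward 7 degrees or more is clear of it.
- tray: shallow open steel tray fixed to the worktop, outside 150 (x) x 140 (y) x 12 mm, walls 4 mm; origin at the centre of its underside, inner floor 4 mm above that, axes along its sides, z up.
Things that resemble listed ones, but are neither listed nor needed, are in the scene too. Leave any green or turquoise look-alike of the part that bears yellow_tab alone.

How it is judged:
By the outcome, as a careful person would: the job done as asked, in the order asked, and still so for the second after the job is handed in, with the robot touching nothing.
It also fails if it takes over 42 s, if anything falls off the work surface, if the arm or the gripper's body presses on something with over 40 N, if the wrist force passes 120 N, or if a joint passes its speed limit or range.

## Working session

There is one attempt and no reset: what is moved stays moved. The work goes in short steps, Python scripts to look and compute and a tool call to move; the robot and the scene stay as the last step left them, time stands still between calls to the robot, and variables do not carry over. Pictures are saved under pics/ and viewed, about 8 in all and at most 12, crops included, and the job is handed in when it is done.

Besides the shell and the picture viewer there is one more tool, called after "Emit:" as name([rows], argument=value, ...), one row to a line, values as JSON. jog_arm: Moves the arm, as the interface text tells. Its arguments: {"type":"object","properties":{"commands":{"type":"array","items":{"type":"object","properties":{"translation":{"type":"array","items":{"type":"number"}},"turn":{"type":"array","items":{"type":"number"}}}}},"claw":{"type":"number"},"grip_force":{"type":"number"}},"required":["commands"]}

```bash
mkdir -p pics; ls; python3 - <<'E'
from cell import arm
import cv2,numpy as np
for c in ("side","top"):
    im=arm.get_image(c); cv2.imwrite(f"pics/{c}0.png",im)
    i=arm.camera_info(c); print(c,i)
    for q in ("yellow_tab","blue_tab","red_tab","tray"):
        print(q,[(np.round(d["at"],1),round(d["confidence"],2)) for d in arm.landmark_of(c,q)[:4]])
s=arm.observe();print(s)
E
```

```text
pics
side {'vertical_fov': 55.8117145116955, 'cx': 316.90653605642973, 'cy': 200.93365391578078, 'eye': array([ 0.12683259, -0.56513769,  0.52179316]), 'rotation': array([ 0.98619824, -0.34432255, -0.57699021])}
yellow_tab [(array([259.2, 147.4]), 0.98), (array([288.8, 173.9]), 0.7), (array([218.1, 192. ]), 0.64), (array([355.6, 160.4]), 0.61)]
blue_tab [(array([277.1, 169.3]), 0.7)]
red_tab [(array([279.9, 166.1]), 0.94)]
tray [(array([344.4, 310.2]), 0.58)]
top {'vertical_fov': 49.534775591139635, 'cx': 328.71425029366765, 'cy': 205.50335407959162, 'eye': array([0.34438197, 0.01873406, 1.04245537]), 'rotation': array([ 0.17086226, -0.17802549, -1.57227807])}
yellow_tab [(array([209.7, 198.3]), 0.83), (array([304.6, 127.9]), 0.82), (array([291. , 208.2]), 0.67)]
blue_tab [(array([263.5, 207.4]), 0.82)]
red_tab [(array([279.2, 207.2]), 0.97)]
tray [(array([424.2, 250.3]), 0.86)]
{'clock': 0.5, 'joints': array([-1.34659107,  0.43456848,  0.0250083 ,  1.57326347, -0.01163112,
        1.13404912, -0.07508935]), 'dq': array([-9.02840512e-04,  4.78438609e-05, -4.64511212e-04, -3.17498994e-04,
        1.71705212e-03, -7.69005523e-04,  9.64905328e-05]), 'joint_efforts': array([-1.16568917e-03, -6.67145276e+01,  9.82741602e-01, -3.14574552e+01,
       -6.05679955e-02,  3.37613840e-02,  4.80257268e-05]), 'position': array([0.20064594, 0.59186644, 0.19257476]), 'ee_rot': array([ 2.55324627e+00,  1.83030362e+00, -1.82960714e-04]), 'force': array([ 0.02157844, -0.3918717 , -0.41727722]), 'ft_torque': array([-0.00617829,  0.00791526,  0.0060586 ]), 'width': 1.0044581651234876}
```

View pics/side0.png

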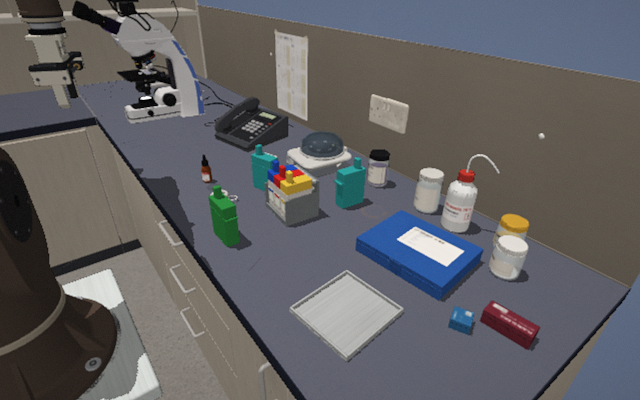

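View pics/top0.png

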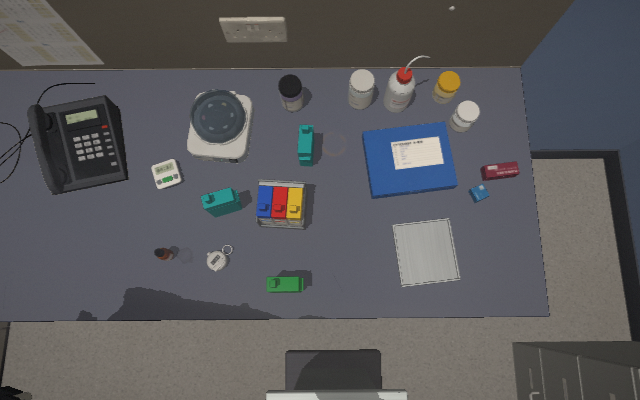

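The top view shows the rack at about (281,205), with the lids ordered blue, red, yellow along +y to -y and the tabs toward the robot. The tray is at (426,252). The green and turquoise boxes are decoys. Next I triangulate.

```bash
cat > h.py <<'E'
import numpy as np, cv2
from scipy.spatial.transform import Rotation as R
from scipy.optimize import least_squares
from cell import arm
def P(i):
    return 200/np.tan(np.radians(i["vertical_fov"])/2), R.from_rotvec(i["rotation"]).as_matrix()
def proj(i,X):
    f,M=P(i); p=(np.atleast_2d(X)-i["eye"])@M
    return np.c_[i["cx"]+f*p[:,0]/-p[:,2], i["cy"]-f*p[:,1]/-p[:,2]]
def ray(i,uv):
    f,M=P(i); return M@np.array([(uv[0]-i["cx"])/f,-(uv[1]-i["cy"])/f,-1])
def onz(i,uv,z):
    d=ray(i,uv); return i["eye"]+d*(z-i["eye"][2])/d[2]
def tri(obs):
    r=least_squares(lambda X:np.concatenate([proj(i,X)[0]-uv for i,uv in obs]),[.45,0,.1])
    return r.x, r.fun
E
python3 - <<'E'
from h import *
s,t=arm.camera_info("side"),arm.camera_info("top")
for n,a,b in (("y",(288.8,173.9),(291,208.2)),("b",(277.1,169.3),(263.5,207.4)),("r",(279.9,166.1),(279.2,207.2)),("tray",(344.4,310.2),(424.2,250.3))):
    X,e=tri([(s,a),(t,b)]); print(n,X.round(4),e.round(1), onz(t,b,.12).round(4),onz(s,a,.12).round(4), onz(t,b,0).round(4))
a=cv2.imread("pics/side0.png")[150:230,240:340]; b=cv2.imread("pics/top0.png")[165:245,235:335]
cv2.imwrite("pics/crop0.png",np.vstack([cv2.resize(x,None,fx=4,fy=3.7,interpolation=cv2.INTER_CUBIC) for x in (a,b)]))
# tray outline
for c,i in (("top",t),):
    for d in arm.trace(c,"tray")[:2]:
        m=d["region"].astype(np.uint8); cs=max(cv2.findContours(m,0,2)[0],key=cv2.contourArea)[:,0]
        w=np.array([onz(i,p,.012)[:2] for p in cs],np.float32); print(d["confidence"],cv2.minAreaRect(w))
E
```

```text
y [0.5474 0.0951 0.1231] [-0.5  0.1  0.2 -0.4] [0.5472 0.0958 0.12  ] [0.5518 0.1    0.12  ] [0.5735 0.1058 0.    ]
b [0.553  0.1569 0.1083] [-0.5  0.1  0.2 -0.4] [0.5494 0.1557 0.12  ] [0.5423 0.1362 0.12  ] [0.5761 0.1735 0.    ]
r [0.5443 0.1209 0.1345] [ 1.1 -0.2 -0.5  1. ] [0.5496 0.1215 0.12  ] [0.557  0.1471 0.12  ] [0.5763 0.1348 0.    ]
tray [ 0.4644 -0.2145  0.0012] [ 0.9 -0.2 -0.6  1. ] [ 0.4529 -0.1893  0.12  ] [ 0.3861 -0.2941  0.12  ] [ 0.467  -0.2163  0.    ]
0.65 ((0.46274033188819885, -0.21473684906959534), (0.15004315972328186, 0.1424543708562851), 6.199234962463379)
```

View pics/crop0.png

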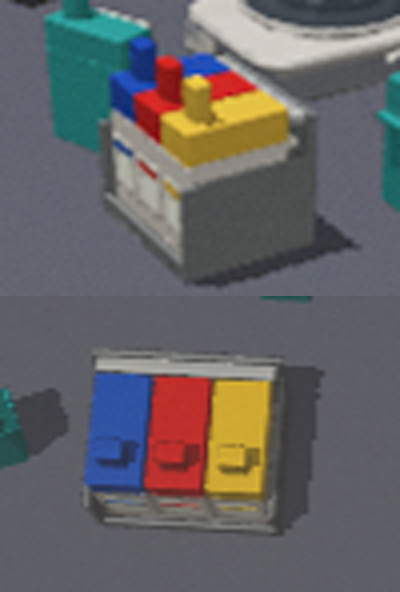

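```bash
cat >> h.py <<'E'
def jog(T,p,yawdeg,tilt=0):
    "tool-frame shift (mm) and turn from state T=(pos,rotvec) to tool with x along yaw, pointing down, tilted by tilt deg about rack y (top toward -x)"
    M=R.from_rotvec(T[1]); 
    G=R.from_euler('z',yawdeg,degrees=True)*R.from_euler('y',-tilt,degrees=True)*R.from_matrix(np.diag([1.,-1,-1]))
    return (M.inv().apply(np.array(p)-T[0])*1000).round(1), (M.inv()*G).as_rotvec().round(4)
def st():
    s=arm.observe(); return np.array(s["position"]),np.array(s["ee_rot"])
E
python3 - <<'E'
from h import *
s,t=arm.camera_info("side"),arm.camera_info("top")
im=cv2.imread("pics/top0.png"); hsv=cv2.cvtColor(im,cv2.COLOR_BGR2HSV)
H,S,V=cv2.split(hsv); sat=(S>150)&(V>60)
roi=np.zeros_like(sat); roi[170:235,250:310]=1
for n,m in (("y",(H>18)&(H<35)),("r",(H<10)|(H>170)),("b",(H>105)&(H<130))):
    c=max(cv2.findContours((m&sat&roi).astype(np.uint8),0,2)[0],key=cv2.contourArea)[:,0]
    w=np.array([onz(t,p,.106)[:2] for p in c],np.float32); print(n,len(c),cv2.minAreaRect(w),w.min(0),w.max(0))
m=(sat&roi&(((H>18)&(H<35))|(H<10)|(H>170)|((H>105)&(H<130)))).astype(np.uint8)
c=max(cv2.findContours(cv2.morphologyEx(m,cv2.MORPH_CLOSE,np.ones((5,5))),0,2)[0],key=cv2.contourArea)[:,0]
print("all",cv2.minAreaRect(np.array([onz(t,p,.106)[:2] for p in c],np.float32)))
g=((H>50)&(H<75)&(S>120)).astype(np.uint8); g[:250]=0
c=max(cv2.findContours(g,0,2)[0],key=cv2.contourArea)[:,0]; print("green px",c.min(0),c.max(0),onz(t,c.min(0),.106),onz(t,c.max(0),.106),onz(t,c.max(0),0))
print("side tab",onz(s,(289,177),.119),"top",onz(t,(291,208.2),.119))
# green in the side view: base & top
print(onz(s,(232,243),0), proj(s,[[.40,.11,0],[.4,.11,.1],[.4,.11,.126]]))
print(jog(st(),[.50,.095,.24],0), jog(st(),[.35,.3,.27],40))
E
```

```text
y 19 ((0.5614494681358337, 0.08984284102916718), (0.03251614794135094, 0.07181733846664429), 85.98670959472656) [0.5257683  0.07271658] [0.5964845  0.10774867]
r 19 ((0.5638388991355896, 0.1232144832611084), (0.033090297132730484, 0.07167957723140717), 86.49925231933594) [0.52829844 0.10604592] [0.5990653  0.14098743]
b 27 ((0.5678079128265381, 0.15687620639801025), (0.030894463881850243, 0.0690072551369667), 85.59797668457031) [0.5330563  0.13968533] [0.60164815 0.17401165]
all ((0.563865602016449, 0.12294556200504303), (0.0989544615149498, 0.07190530747175217), 85.88873291015625)
green px [267 277] [302 291] [0.40033671 0.14659189 0.106     ] [0.37034924 0.0717829  0.106     ] [0.37328855 0.07778765 0.        ]
side tab [0.54467169 0.08825015 0.119     ] top [0.54738336 0.09583714 0.119     ]
[0.38759853 0.08644333 0.        ] [[232.3632608  236.00385604]
 [227.76926861 198.73345206]
 [226.47841116 188.26090954]]
(array([-374.5,  443. ,  -47.4]), array([0.    , 0.    , 1.2439])) (array([-228.5,  235.2,  -77.4]), array([0.    , 0.    , 0.5458]))
```

Emit:
jog_arm([
  {"translation": [0, 0, -35], "turn": [0, 0, 0.1]},
  {"translation": [-30, 36, -60], "turn": [0, 0, 0.2]},
  {"translation": [-60, 70, -60], "turn": [0, 0, 0.32]},
  {"translation": [-85, 100, -60], "turn": [0, 0, 0.44]},
  {"translation": [-110, 130, -60], "turn": [0, 0, 0.56]},
  {"translation": [-135, 160, -60], "turn": [0, 0, 0.68]},
  {"translation": [-160, 190, -60], "turn": [0, 0, 0.8]},
  {"translation": [-187, 222, -60], "turn": [0, 0, 0.92]},
  {"translation": [-213, 253, -60], "turn": [0, 0, 1.04]},
  {"translation": [-240, 284, -60], "turn": [0, 0, 1.15]},
  {"translation": [-267, 315, -60], "turn": [0, 0, 1.25]},
  {"translation": [-293, 347, -60], "turn": [0, 0, 1.323]},
], claw=-0.3)

```text
clock: 1.55
position: [0.4352, 0.2019, 0.253]
ee_rot: [-3.138, 0.132, -0.001]
force: [0.9, 1.1, 0.1]
width: 0.649
```

```bash
python3 - <<'E'
from h import *
print(st(), arm.observe()["clock"], jog(st(),[.49,.095,.245],-4.5))
E
```

```text
(array([0.43521195, 0.20190271, 0.25303014]), array([-3.13785853e+00,  1.32411302e-01, -7.14188098e-04])) 1.55 (array([ 63.6, 101.9,   8. ]), array([-0.001 , -0.0004, -0.0058]))
```

Emit:
jog_arm([
  {"translation": [20, 34, 8], "turn": [0, 0, 0]},
  {"translation": [42, 68, 8], "turn": [0, 0, 0]},
  {"translation": [64, 102, 8], "turn": [0, 0, 0]},
  {"translation": [64, 102, 8], "turn": [0, 0, 0]},
  {"translation": [64, 102, 8], "turn": [0, 0, 0]},
])

```text
clock: 1.97
position: [0.4913, 0.0945, 0.2448]
ee_rot: [3.138, -0.133, 0.001]
force: [-0.5, 0.7, -0.7]
width: 0.651
```

```bash
python3 - <<'E'
from h import *
i=arm.camera_info("wrist"); im=arm.get_image("wrist"); cv2.imwrite("pics/w1.png",im); print(st(),i)
for q in ("yellow_tab","blue_tab","red_tab"):
    print(q,[(np.round(d["at"],1),round(d["confidence"],2),onz(i,d["at"],.119).round(4)) for d in arm.landmark_of("wrist",q)[:4]])
print(proj(i,[[.5434,.0912,.119],[.547,.0958,.119]]))
E
```

```text
(array([0.49050731, 0.09668456, 0.24465358]), array([-3.13873484e+00,  1.27397943e-01,  1.17887401e-04])) {'vertical_fov': 58.15680265474289, 'cx': 317.8186876983052, 'cy': 194.26600701232422, 'eye': array([0.49745631, 0.17171878, 0.43741122]), 'rotation': array([-0.28751713,  0.01109658, -0.08492559])}
yellow_tab [(array([378.8, 171.8]), 0.64, array([0.5467, 0.0943, 0.119 ])), (array([200. , 141.5]), 0.64, array([0.3901, 0.1352, 0.119 ])), (array([580.2, 184.4]), 0.57, array([0.7302, 0.0666, 0.119 ]))]
blue_tab [(array([378.7,  95.6]), 0.77, array([0.5491, 0.1609, 0.119 ]))]
red_tab [(array([375.2, 139.4]), 0.88, array([0.5446, 0.1239, 0.119 ]))]
[[375.29208367 175.37961229]
 [379.06456257 170.119467  ]]
```

View pics/w1.png

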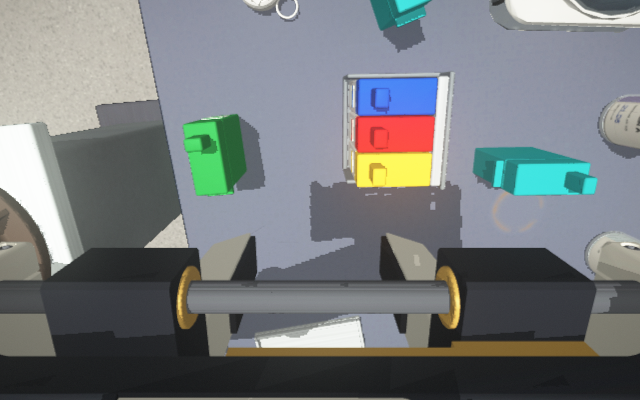

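```bash
cat >> h.py <<'E'
def lids(i,im,box):
    H,S,V=cv2.split(cv2.cvtColor(im,cv2.COLOR_BGR2HSV)); roi=np.zeros(H.shape,bool); roi[box[1]:box[3],box[0]:box[2]]=1
    for n,m in (("y",(H>18)&(H<35)),("r",(H<10)|(H>170)),("b",(H>105)&(H<130))):
        c=max(cv2.findContours((m&(S>150)&(V>60)&roi).astype(np.uint8),0,1)[0],key=cv2.contourArea)[:,0]
        w=np.array([onz(i,p,.106)[:2] for p in c],np.float32); r=cv2.minAreaRect(w)
        x,y,ww,hh=cv2.boundingRect(c); print(n,np.round(r[0],4),np.round(r[1],4),round(r[2],1),(x,y,ww,hh))
E
python3 - <<'E'
from h import *
i=arm.camera_info("wrist"); im=arm.get_image("wrist"); print(st())
lids(i,im,(330,60,460,200))
# red/yellow & blue/red boundary line + back panel
for q in ("yellow_tab","red_tab","blue_tab"): print(q,[(np.round(d["at"],1),round(d["confidence"],2),onz(i,d["at"],.119).round(4)) for d in arm.landmark_of("wrist",q)[:1]])
cv2.imwrite("pics/w1c.png",cv2.resize(im[60:200,330:470],None,fx=5,fy=4.2,interpolation=cv2.INTER_CUBIC))
E
```

```text
(array([0.48989719, 0.09865281, 0.24456555]), array([-3.13888063e+00,  1.19936616e-01,  5.10834095e-04]))
y [0.5616 0.0929] [0.0339 0.0712] 85.6 (357, 156, 77, 36)
r [0.564  0.1258] [0.032  0.0711] 85.6 (358, 121, 79, 36)
b [0.5664 0.1587] [0.0303 0.0709] 85.6 (359, 84, 81, 36)
yellow_tab [(array([380.8, 177. ]), 0.87, array([0.5468, 0.0941, 0.119 ]))]
red_tab [(array([379.2, 141.2]), 0.75, array([0.5463, 0.1268, 0.119 ]))]
blue_tab [(array([381.8, 100.6]), 0.75, array([0.5495, 0.1614, 0.119 ]))]
```

View pics/w1c.png

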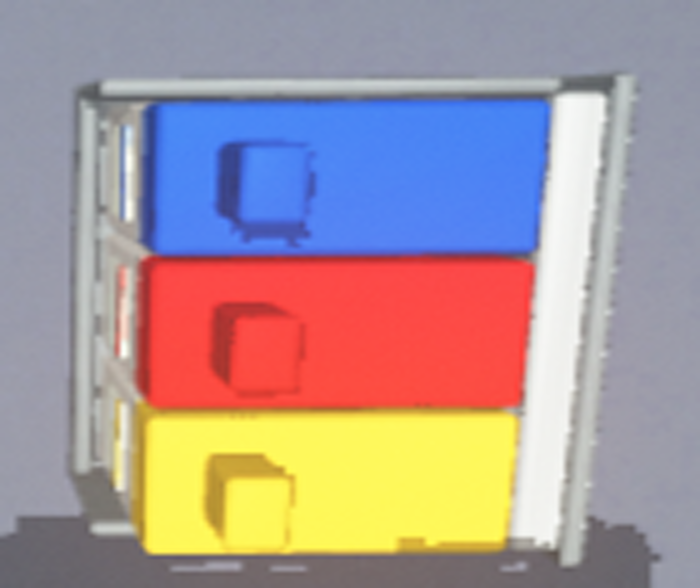

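```bash
python3 - <<'E'
from h import *
a=st(); i=arm.camera_info("wrist"); im=arm.get_image("wrist"); print(a, st())
lids(i,im,(330,60,460,215))
g=im[150:215,340:440].astype(int)
for z,uv in ((.132,(381.4,182)),): print(onz(i,uv,z))
cv2.imwrite("pics/w2c.png",cv2.resize(im[140:205,340:440],None,fx=7,fy=7,interpolation=cv2.INTER_CUBIC))
for q in ("yellow_tab",): print(q,[(np.round(d["at"],1),round(d["confidence"],2),onz(i,d["at"],.119).round(4)) for d in arm.landmark_of("wrist",q)[:1]])
E
```

```text
(array([0.49012946, 0.09808262, 0.24464719]), array([-3.13898712e+00,  1.21250043e-01,  9.55396179e-05])) (array([0.49019872, 0.09787918, 0.24463821]), array([-3.13904752e+00,  1.21811600e-01,  3.69039890e-05]))
y [0.5618 0.0932] [0.0338 0.071 ] 85.5 (357, 155, 76, 36)
r [0.564  0.1255] [0.0329 0.0711] 85.5 (357, 120, 79, 37)
b [0.5667 0.1588] [0.0312 0.0704] 86.4 (359, 83, 80, 37)
[0.545404  0.0921567 0.132    ]
yellow_tab [(array([201.7, 147.4]), 0.78, array([0.3892, 0.1328, 0.119 ]))]
```

View pics/w2c.png

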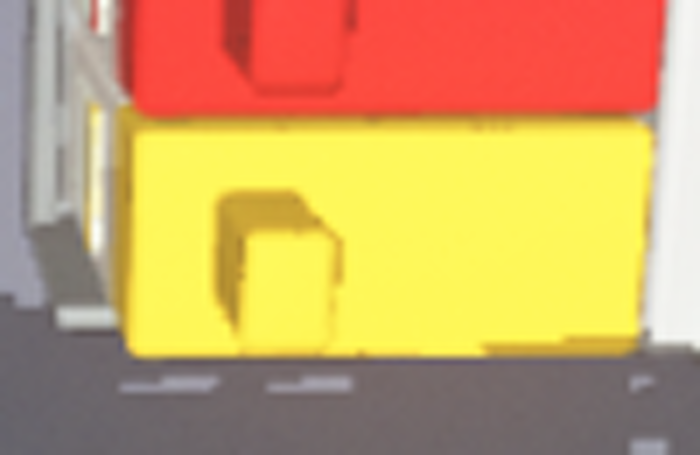

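```bash
python3 - <<'E'
from h import *
print(st(), jog(st(),[.5445,.0932,.155],-4.4), jog(st(),[.5445,.0932,.110],-4.4))
E
```

```text
(array([0.4902551 , 0.09766669, 0.24464497]), array([-3.13905616e+00,  1.22514844e-01,  1.32075013e-05])) (array([54.4,  0.2, 89.6]), array([-0.0001,  0.    , -0.0012])) (array([ 54.4,   0.2, 134.6]), array([-0.0001,  0.    , -0.0012]))
```

Emit:
jog_arm([
  {"translation": [25, 0, 20], "turn": [0, 0, 0]},
  {"translation": [45, 0, 50], "turn": [0, 0, 0]},
  {"translation": [54.4, 0.2, 75], "turn": [0, 0, 0]},
  {"translation": [54.4, 0.2, 90], "turn": [0, 0, 0]},
  {"translation": [54.4, 0.2, 90], "turn": [0, 0, 0]},
  {"translation": [54.4, 0.2, 90], "turn": [0, 0, 0]},
  {"translation": [54.4, 0.2, 90], "turn": [0, 0, 0]},
  {"translation": [54.4, 0.2, 90], "turn": [0, 0, 0]},
], claw=-0.2)

```text
clock: 3.13
position: [0.5453, 0.0929, 0.1561]
ee_rot: [-3.138, 0.124, -0.003]
force: [0.5, 0.3, -0.6]
width: 0.603
```

```bash
python3 - <<'E'
from h import *
i=arm.camera_info("wrist"); im=arm.get_image("wrist")
cv2.imwrite("pics/w3.png",im[100:400,200:560]);print(st(), jog(st(),[.5445,.0932,.110],-4.4), proj(i,[[.5445,.0932,.132],[.5445,.0932,.106]]),arm.observe()["clock"])
E
```

```text
(array([0.54528864, 0.09298561, 0.15607026]), array([-3.13798211,  0.12355056, -0.00331093])) (array([-0.9, -0.1, 46.1]), array([-0.0013, -0.0021, -0.0019])) [[316.6704757  214.03084565]
 [316.68852932 201.73025941]] 3.1833
```

View pics/w3.png

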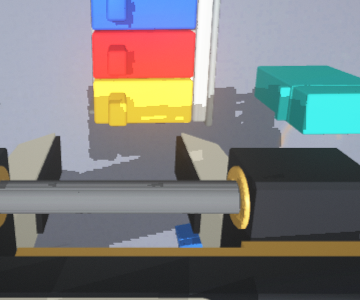

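Emit:
jog_arm([
  {"translation": [0, 0, 15], "turn": [0, 0, 0]},
  {"translation": [0, 0, 30], "turn": [0, 0, 0]},
  {"translation": [0, 0, 40], "turn": [0, 0, 0]},
  {"translation": [0, 0, 45], "turn": [0, 0, 0]},
  {"translation": [0, 0, 45], "turn": [0, 0, 0]},
  {"translation": [0, 0, 45], "turn": [0, 0, 0]},
  {"translation": [0, 0, 45], "turn": [0, 0, 0]},
])

```text
clock: 3.77
position: [0.5452, 0.0927, 0.1104]
ee_rot: [-3.139, 0.124, -0.002]
force: [1.0, 0.3, 0.4]
width: 0.603
```

Emit:
jog_arm([
  {"translation": [0, 0, 0], "turn": [0, 0, 0]},
  {"translation": [0, 0, 0], "turn": [0, 0, 0]},
  {"translation": [0, 0, 0], "turn": [0, 0, 0]},
  {"translation": [0, 0, 0], "turn": [0, 0, 0]},
  {"translation": [0, 0, 0], "turn": [0, 0, 0]},
  {"translation": [0, 0, 0], "turn": [0, 0, 0]},
], claw=1, grip_force=35)

```text
clock: 4.27
position: [0.5447, 0.0926, 0.1097]
ee_rot: [-3.139, 0.124, -0.0]
force: [0.3, -0.6, 0.3]
width: 0.212
```

Emit:
jog_arm([
  {"translation": [0, 0, 0], "turn": [0, 0, 0]},
  {"translation": [0, 0, 0], "turn": [0, 0, 0]},
  {"translation": [0, 0, 0], "turn": [0, 0, 0]},
  {"translation": [0, 0, 0], "turn": [0, 0, 0]},
  {"translation": [0, 0, 0], "turn": [0, 0, 0]},
])

```text
clock: 4.68
position: [0.5447, 0.0926, 0.1096]
ee_rot: [-3.139, 0.124, -0.0]
force: [-1.2, -0.5, 0.5]
width: 0.004
```

```bash
python3 - <<'E'
from h import *
p,r=st(); print(p,r,arm.observe()["force"],arm.observe()["width"])
# tip plan: tool frame x=fwd, z=down. pivot relative to TCP in tool axes: x -17(+tab offset), z = TCPz-.006
piv=np.array([-17,0,(p[2]-.006)*1000])
for a in (3,7,11,15,19,22,24):
    th=np.radians(a); Rm=R.from_rotvec([0,th,0]).as_matrix()
    d=piv+Rm@(-piv); print(a,d.round(1),round(th,3), (d+[1.5*a/22,0,-1*a/22]).round(1))
E
```

```text
[0.54465989 0.09261351 0.10961055] [-3.13910925e+00  1.24178978e-01 -1.86688090e-05] [-1.24926387 -0.52421427  0.52808445] 0.004178492623782602
3 [-5.4  0.  -0.7] 0.052 [-5.2  0.  -0.9]
7 [-12.8   0.   -1.3] 0.122 [-12.3   0.   -1.6]
11 [-20.1   0.   -1.3] 0.192 [-19.3   0.   -1.8]
15 [-27.4   0.   -0.9] 0.262 [-26.4   0.   -1.6]
19 [-34.7   0.    0.1] 0.332 [-33.4   0.   -0.8]
22 [-40.1   0.    1.2] 0.384 [-38.6   0.    0.2]
24 [-43.6   0.    2. ] 0.419 [-42.   0.   1.]
```

Width reads 0.004, so the grip closed on nothing. I'll look.

```bash
python3 - <<'E'
from h import *
o=[]
for c,(x,y) in (("side",(230,110)),("top",(230,150))):
    im=arm.get_image(c); o.append(cv2.resize(im[y:y+130,x:x+130],None,fx=3,fy=3,interpolation=cv2.INTER_CUBIC))
im=arm.get_image("wrist")
v=np.hstack(o); v=np.vstack([v,cv2.resize(im[150:310,190:190+320],(780,390))[:200]])
cv2.imwrite("pics/m1.png",v)
t,s=arm.camera_info("top"),arm.camera_info("side")
print(proj(t,[st()[0]]),proj(s,[st()[0]]))
E
```

```text
[[292.7987761  210.29637706]] [[288.06204185 179.86678648]]
```

View pics/m1.png

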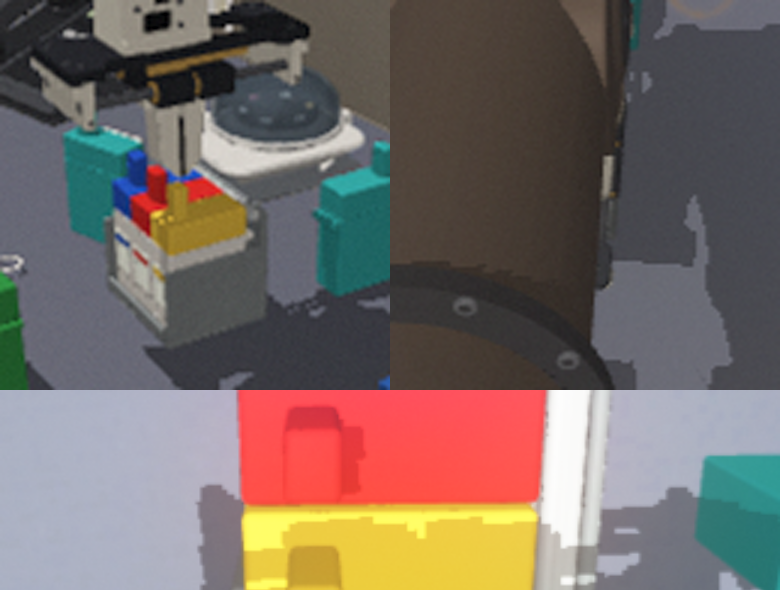

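The side view shows the closed fingertips ending about 13 px (about 33 mm) above the projected TCP. In the wrist view, the known jaw opening gives a tip depth of 0.170 m against 0.206 m for the TCP. Both say the real tips sit about 33 mm higher than reported, so they closed above the tab. I'll open, go lower in stages and watch the force.

Emit:
jog_arm([
  {"translation": [0, 0, 0], "turn": [0, 0, 0]},
  {"translation": [0, 0, 0], "turn": [0, 0, 0]},
  {"translation": [0, 0, 0], "turn": [0, 0, 0]},
  {"translation": [0, 0, 0], "turn": [0, 0, 0]},
  {"translation": [0, 0, 0], "turn": [0, 0, 0]},
  {"translation": [0, 0, 0], "turn": [0, 0, 0]},
], claw=0)

```text
clock: 5.33
position: [0.5447, 0.0926, 0.1096]
ee_rot: [-3.139, 0.124, -0.0]
force: [-0.1, -0.2, -0.4]
width: 0.391
```

```bash
python3 - <<'E'
from h import *
i=arm.camera_info("wrist");w=arm.get_image("wrist"); s=arm.get_image("side"); print(st(),arm.observe()["width"])
a=cv2.resize(s[120:200,240:340],None,fx=4,fy=4,interpolation=cv2.INTER_CUBIC)
b=cv2.resize(w[180:400,190:450],(400,320))
cv2.imwrite("pics/m2.png",np.hstack([a,b]))
print(proj(arm.camera_info("side"),[st()[0],st()[0]+[0,0,.033]]))
E
```

```text
(array([0.54465934, 0.09261368, 0.10964213]), array([-3.13909711e+00,  1.24173289e-01, -8.14998225e-05])) 0.4669404180124099
[[288.05276345 179.87161363]
 [287.71208445 167.05393113]]
```

View pics/m2.png

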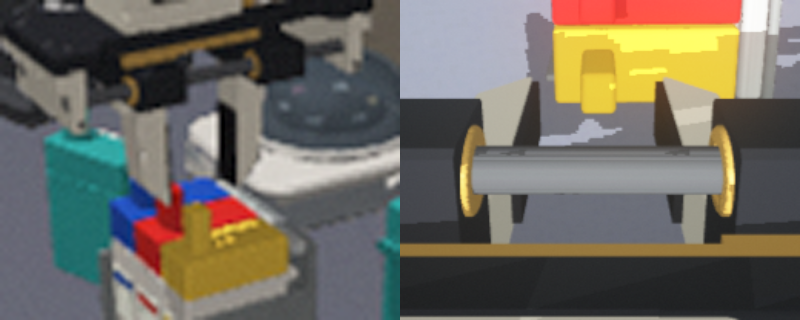

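The finger covers the upper-left of the red tab, so it is in front and high, which confirms the height offset. Going down in stages.

Emit:
jog_arm([
  {"translation": [0, 0, 10], "turn": [0, 0, 0]},
  {"translation": [0, 0, 18], "turn": [0, 0, 0]},
  {"translation": [0, 0, 22], "turn": [0, 0, 0]},
  {"translation": [0, 0, 25], "turn": [0, 0, 0]},
  {"translation": [0, 0, 25], "turn": [0, 0, 0]},
  {"translation": [0, 0, 25], "turn": [0, 0, 0]},
])

```text
clock: 5.93
position: [0.5445, 0.0925, 0.0844]
ee_rot: [3.139, -0.124, -0.001]
force: [0.4, -1.1, 0.1]
width: 0.501
```

Emit:
jog_arm([
  {"translation": [0, 0, 2], "turn": [0, 0, 0]},
  {"translation": [0, 0, 4], "turn": [0, 0, 0]},
  {"translation": [0, 0, 5], "turn": [0, 0, 0]},
  {"translation": [0, 0, 5], "turn": [0, 0, 0]},
  {"translation": [0, 0, 5], "turn": [0, 0, 0]},
])

```text
clock: 6.35
position: [0.5446, 0.0926, 0.0796]
ee_rot: [-3.139, 0.124, 0.0]
force: [0.1, -0.4, 0.4]
width: 0.495
```

Emit:
jog_arm([
  {"translation": [0, 0, 0], "turn": [0, 0, 0]},
  {"translation": [0, 0, 0], "turn": [0, 0, 0]},
  {"translation": [0, 0, 0], "turn": [0, 0, 0]},
  {"translation": [0, 0, 0], "turn": [0, 0, 0]},
  {"translation": [0, 0, 0], "turn": [0, 0, 0]},
  {"translation": [0, 0, 0], "turn": [0, 0, 0]},
  {"translation": [0, 0, 0], "turn": [0, 0, 0]},
  {"translation": [0, 0, 0], "turn": [0, 0, 0]},
  {"translation": [0, 0, 0], "turn": [0, 0, 0]},
], claw=1, grip_force=35)

```text
clock: 7.1
position: [0.5446, 0.0925, 0.0796]
ee_rot: [3.139, -0.124, -0.0]
force: [0.4, -0.6, -0.0]
width: 0.124
```

Gripped at 11.4 mm. Before the full tip I need to know whether the 33 mm offset is fixed in the tool or in the world, because the pivot depends on it. I'll tip about 4° with a compromise pivot and compare with the camera eye pose.

```bash
python3 - <<'E'
from h import *
for k in range(4):
    i=arm.camera_info("wrist"); p,r=st(); print((R.from_rotvec(r).inv().apply(i["eye"]-p)*1000).round(1)); arm.get_image("wrist")
E
```

```text
[  -0.2  -77.4 -192.6]
[  -0.2  -77.4 -192.6]
[  -0.2  -77.4 -192.6]
[  -0.2  -77.4 -192.6]
```

Emit:
jog_arm([
  {"translation": [-1.6, 0, -0.3], "turn": [0, 0.017, 0]},
  {"translation": [-3.2, 0, -0.5], "turn": [0, 0.035, 0]},
  {"translation": [-4.8, 0, -0.8], "turn": [0, 0.053, 0]},
  {"translation": [-6.3, 0, -1], "turn": [0, 0.07, 0]},
  {"translation": [-6.3, 0, -1], "turn": [0, 0.07, 0]},
  {"translation": [-6.3, 0, -1], "turn": [0, 0.07, 0]},
  {"translation": [-6.3, 0, -1], "turn": [0, 0.07, 0]},
])

```text
clock: 7.88
position: [0.5385, 0.0932, 0.0806]
ee_rot: [3.135, -0.124, 0.109]
force: [-0.3, 1.1, -0.7]
width: 0.126
```

```bash
python3 - <<'E'
from h import *
for k in range(4):
    i=arm.camera_info("wrist"); p,r=st(); print((R.from_rotvec(r).inv().apply(i["eye"]-p)*1000).round(1)); arm.get_image("wrist")
s=arm.observe(); print(st(),s["force"],s["ft_torque"],s["width"])
E
```

```text
[  -0.2  -77.4 -192.6]
[  -0.2  -77.4 -192.6]
[  -0.2  -77.4 -192.6]
[  -0.2  -77.4 -192.6]
(array([0.53856605, 0.09311759, 0.08059882]), array([ 3.13448909, -0.12423302,  0.10944288])) [-0.13468696  0.76503704 -0.60041325] [ 0.00998628  0.10925115 -0.01993065] 0.12842620073022692
```

The eye offset is the same after tipping, so the excess length is rigid in the tool frame and the pivot is 73.6 mm below the TCP. I'll compute the rest of the tip and check how the gripper's front end clears the green box.

```bash
python3 - <<'E'
from h import *
s=arm.camera_info("side"); t=arm.camera_info("top")
Q0=np.array([-6.3,0,-1.]);R0=R.from_rotvec([0,.07,0]); piv=np.array([-17,0,73.6])
for a in (7,10,13,16,19,21):
    Ra=R.from_rotvec([0,np.radians(a),0]); d=piv-Ra.apply(piv)+np.array([1.5,0,-1])*a/21
    print(a,R0.inv().apply(d-Q0).round(1),round(np.radians(a)-.07,3))
print("end block z check",[ (z,proj(s,[[.45,.1,z],[.45,.06,z]]).round(0).tolist()) for z in (.17,.19,.21,.23)], "seen (261,152) with tips .143")
a=arm.landmark_of("side","yellow_tab"); print([(np.round(d["at"]),round(d["confidence"],2)) for d in a])
for z in (.10,.12,.13): print(z,onz(s,(217,192),z).round(3), onz(t,(274,283),z).round(3))
o=[]
for c,(x,y) in (("side",(180,90)),("wrist",(150,60))):
    im=arm.get_image(c); o.append(cv2.resize(im[y:y+150,x:x+200],(400,300),interpolation=cv2.INTER_CUBIC))
cv2.imwrite("pics/m3.png",np.hstack(o))
E
```

```text
7 [-2.2  0.  -1. ] 0.052
10 [-5.9  0.  -1.7] 0.105
13 [-9.6  0.  -2.2] 0.157
16 [-13.4   0.   -2.5] 0.209
19 [-17.1   0.   -2.6] 0.262
21 [-19.6   0.   -2.6] 0.297
end block z check [(0.17, [[248.0, 165.0], [257.0, 172.0]]), (0.19, [[247.0, 157.0], [257.0, 164.0]]), (0.21, [[247.0, 148.0], [256.0, 154.0]]), (0.23, [[246.0, 139.0], [255.0, 145.0]])] seen (261,152) with tips .143
[(array([257., 150.]), 0.94), (array([217., 192.]), 0.6), (array([356., 158.]), 0.59)]
0.1 [0.393 0.151 0.1  ] [0.388 0.132 0.1  ]
0.12 [0.381 0.117 0.12 ] [0.387 0.13  0.12 ]
0.13 [0.374 0.1   0.13 ] [0.386 0.129 0.13 ]
```

View pics/m3.png

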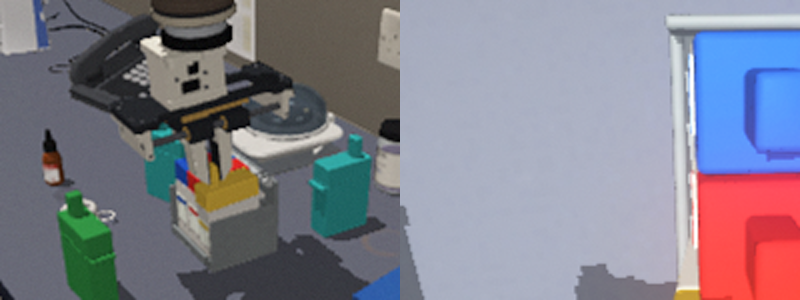

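The end blocks sit about 62 mm above the tips, which leaves about 12 mm over the green box. I'll continue the tip to 21°.

Emit:
jog_arm([
  {"translation": [-2.2, 0, -1], "turn": [0, 0.052, 0]},
  {"translation": [-4, 0, -1.3], "turn": [0, 0.078, 0]},
  {"translation": [-5.9, 0, -1.7], "turn": [0, 0.105, 0]},
  {"translation": [-7.8, 0, -2], "turn": [0, 0.131, 0]},
  {"translation": [-9.6, 0, -2.2], "turn": [0, 0.157, 0]},
  {"translation": [-9.6, 0, -2.2], "turn": [0, 0.157, 0]},
  {"translation": [-9.6, 0, -2.2], "turn": [0, 0.157, 0]},
])

```text
clock: 8.82
position: [0.5284, 0.0941, 0.0822]
ee_rot: [3.11, -0.122, 0.353]
force: [0.3, 0.6, -2.4]
width: 0.124
```

```bash
python3 - <<'E'
from h import *
s=arm.observe(); p,r=st(); print(p,np.degrees(np.arccos(-R.from_rotvec(r).as_matrix()[2,2])),s["force"],s["ft_torque"],s["width"])
Q0=np.array([-6.3,0,-1.]);R0=R.from_rotvec([0,.07,0]);R1=R.from_rotvec([0,.157,0])
for d,a in (([-13.4,0,-2.5],.209),([-17.1,0,-2.6],.262),([-19.6,0,-2.6],.297)): print(R1.inv().apply(np.array(d)-[-9.6,0,-2.2]).round(1),round(a-.157,3))
E
```

```text
[0.5283574  0.09406611 0.08218475] 12.95856006449742 [ 0.29071662  0.5713529  -2.38882401] [-0.03551095  0.48114493 -0.02718429] 0.12435066853063183
[-3.7  0.  -0.9] 0.052
[-7.3  0.  -1.6] 0.105
[-9.8  0.  -2. ] 0.14
```

Emit:
jog_arm([
  {"translation": [-1.9, 0, -0.5], "turn": [0, 0.026, 0]},
  {"translation": [-3.7, 0, -0.9], "turn": [0, 0.052, 0]},
  {"translation": [-5.5, 0, -1.3], "turn": [0, 0.078, 0]},
  {"translation": [-7.3, 0, -1.6], "turn": [0, 0.105, 0]},
  {"translation": [-9.8, 0, -2], "turn": [0, 0.14, 0]},
  {"translation": [-9.8, 0, -2], "turn": [0, 0.14, 0]},
  {"translation": [-9.8, 0, -2], "turn": [0, 0.14, 0]},
  {"translation": [-9.8, 0, -2], "turn": [0, 0.14, 0]},
])

```text
clock: 9.48
position: [0.5193, 0.0948, 0.0821]
ee_rot: [3.072, -0.121, 0.569]
force: [-0.3, 0.5, -1.5]
width: 0.128
```

```bash
python3 - <<'E'
from h import *
s=arm.observe(); p,r=st(); M=R.from_rotvec(r); print(p,np.degrees(np.arccos(-M.as_matrix()[2,2])),s["force"],s["ft_torque"],s["width"])
print("foot",p+M.apply([-.017,0,.0736]))
print("up120 in tool",M.inv().apply([0,0,120]).round(1), "fwd/up",M.inv().apply([0,0,30]).round(1))
o=[]
for c,(x,y) in (("side",(180,90)),("wrist",(250,100))):
    im=arm.get_image(c); o.append(cv2.resize(im[y:y+150,x:x+200],(400,300),interpolation=cv2.INTER_CUBIC))
cv2.imwrite("pics/m4.png",np.hstack(o))
E
```

```text
[0.51925538 0.09481038 0.08208646] 20.97433952514947 [-0.3216642  0.4746098 -1.4594686] [-0.00445543  0.70522588 -0.01965906] 0.12796745647349766
foot [0.52969325 0.09397152 0.00727799]
up120 in tool [  43.    0. -112.] fwd/up [ 10.7   0.  -28. ]
```

View pics/m4.png

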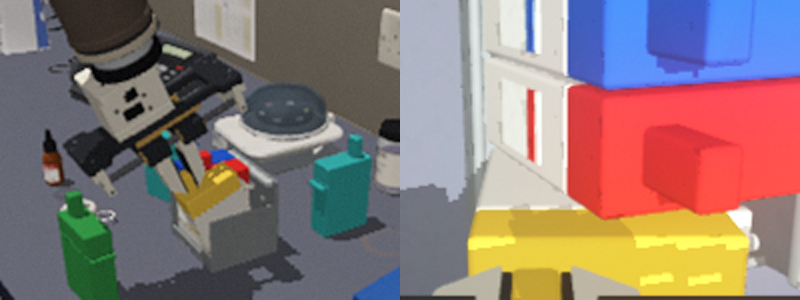

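The yellow box is tipped out 21° with its foot in the rack, red and blue have stayed put, and the forces are small. Now I lift straight up.

Emit:
jog_arm([
  {"translation": [3.6, 0, -9.3], "turn": [0, 0, 0]},
  {"translation": [7.2, 0, -18.7], "turn": [0, 0, 0]},
  {"translation": [12.5, 0, -32.7], "turn": [0, 0, 0]},
  {"translation": [17.9, 0, -46.7], "turn": [0, 0, 0]},
  {"translation": [25.1, 0, -65.3], "turn": [0, 0, 0]},
  {"translation": [32.2, 0, -84], "turn": [0, 0, 0]},
  {"translation": [39.4, 0, -102.7], "turn": [0, 0, 0]},
  {"translation": [46.6, 0, -121.3], "turn": [0, 0, 0]},
  {"translation": [46.6, 0, -121.3], "turn": [0, 0, 0]},
  {"translation": [46.6, 0, -121.3], "turn": [0, 0, 0]},
])

```text
clock: 10.42
position: [0.5193, 0.0951, 0.2127]
ee_rot: [3.074, -0.122, 0.572]
force: [-0.1, -0.4, -2.7]
width: 0.131
```

```bash
python3 - <<'E'
from h import *
s=arm.observe(); p,r=st(); print(p,r,s["force"],s["width"],s["clock"],s["joints"].round(2))
ty=6.2-0  # tray rect angle candidate
# tool TCP over tray: box centre at tray centre -> tab 18mm before centre
for yaw in (-4.4,6.2):
    c=np.array([.463,-.215]); y=np.radians(yaw); q=c-.018*np.array([np.cos(y),np.sin(y)])
    print(yaw,q,jog((p,r),[*q,.205],yaw))
print(jog((p,r),[.50,0.0,.205],-4.4))
t=arm.camera_info("top"); im=arm.get_image("top")
for d in arm.trace("top","tray")[:1]:
    m=d["region"].astype(np.uint8); cs=max(cv2.findContours(m,0,2)[0],key=cv2.contourArea)[:,0]
    print(d["confidence"],cv2.minAreaRect(np.array([onz(t,q,.012)[:2] for q in cs],np.float32)))
E
```

```text
[0.51927787 0.09512685 0.21266005] [ 3.07431703 -0.1218929   0.57220951] [-0.10633724 -0.40367613 -2.664633  ] 0.13079048145605232 10.4167 [-1.29  0.01  0.92  2.16  0.24  0.65 -0.62]
-4.4 [ 0.44505305 -0.21361906] (array([-48.8, 313.6, -11.4]), array([-0.002 , -0.3679, -0.0024]))
6.2 [ 0.44510528 -0.21694399] (array([-48.6, 317. , -11.3]), array([ 0.0321, -0.3671, -0.1853]))
(array([-13.6,  96.4,   2.7]), array([-0.002 , -0.3679, -0.0024]))
0.7 ((0.46269840002059937, -0.21529090404510498), (0.14985524117946625, 0.14224350452423096), 6.30557918548584)
```

Emit:
jog_arm([
  {"translation": [-2, 15, -1], "turn": [0, -0.02, 0]},
  {"translation": [-6, 42, -2], "turn": [0.003, -0.06, -0.02]},
  {"translation": [-11, 72, -3], "turn": [0.006, -0.1, -0.04]},
  {"translation": [-16, 104, -4], "turn": [0.01, -0.14, -0.06]},
  {"translation": [-21, 136, -5], "turn": [0.014, -0.18, -0.08]},
  {"translation": [-26, 168, -6], "turn": [0.018, -0.22, -0.1]},
  {"translation": [-31, 200, -7], "turn": [0.021, -0.26, -0.12]},
  {"translation": [-36, 232, -8], "turn": [0.024, -0.3, -0.14]},
  {"translation": [-40, 262, -9], "turn": [0.028, -0.33, -0.16]},
  {"translation": [-44, 288, -10], "turn": [0.03, -0.355, -0.175]},
  {"translation": [-47, 306, -11], "turn": [0.032, -0.367, -0.185]},
  {"translation": [-48.6, 317, -11.3], "turn": [0.032, -0.367, -0.185]},
])

```text
clock: 11.52
position: [0.4432, -0.2204, 0.2035]
ee_rot: [3.133, 0.164, -0.007]
force: [0.5, -0.1, -3.0]
width: 0.126
```

Emit:
jog_arm([
  {"translation": [0, 0, 0], "turn": [0, 0, 0]},
  {"translation": [0, 0, 10], "turn": [0, 0, 0]},
  {"translation": [0, 0, 25], "turn": [0, 0, 0]},
  {"translation": [0, 0, 45], "turn": [0, 0, 0]},
  {"translation": [0, 0, 65], "turn": [0, 0, 0]},
  {"translation": [0, 0, 80], "turn": [0, 0, 0]},
  {"translation": [0, 0, 80], "turn": [0, 0, 0]},
  {"translation": [0, 0, 80], "turn": [0, 0, 0]},
])

```text
clock: 12.18
position: [0.4436, -0.2164, 0.1238]
ee_rot: [3.136, 0.17, -0.006]
force: [0.1, -0.9, -1.2]
width: 0.13
```

```bash
python3 - <<'E'
from h import *
s=arm.observe(); p,r=st(); M=R.from_rotvec(r); print(p,r,s["force"],s["width"],s["clock"],M.as_matrix().round(3)[:,2])
print(jog((p,r),[p[0],p[1],.082],6.2), "underside",p[2]-.0736)
o=[]
for c,(x,y) in (("side",(250,170)),("wrist",(150,100))):
    im=arm.get_image(c); o.append(cv2.resize(im[y:y+190,x:x+220],(400,346),interpolation=cv2.INTER_CUBIC))
cv2.imwrite("pics/m5.png",np.hstack(o))
t,si=arm.camera_info("top"),arm.camera_info("side")
im=cv2.cvtColor(arm.get_image("side"),cv2.COLOR_BGR2HSV); m=(im[...,0]>18)&(im[...,0]<35)&(im[...,1]>150)&(im[...,2]>60); m[:, :280]=0;m[:,440:]=0
ys,xs=np.nonzero(m); print("yellow px side",xs.min(),xs.max(),ys.min(),ys.max())
lid=p+M.apply([.018,0,-.026+.0])  # lid centre est
b=np.array([[x,y,-.0264] for x in (-.017,.053) for y in (-.016,.016)]); print(proj(si,p+M.apply(b)).round(0).tolist())
E
```

```text
[ 0.44359765 -0.21640177  0.12383759] [ 3.13554661  0.17012935 -0.00589696] [ 0.11146832 -0.92749165 -1.16382111] 0.13034392412783952 12.1833 [-0.004 -0.002 -1.   ]
(array([ 0.2, -0.1, 41.8]), array([0.0012, 0.0038, 0.0002])) underside 0.05023759426324134
yellow px side 330 377 189 281
[[326.0, 249.0], [341.0, 259.0], [356.0, 232.0], [371.0, 241.0]]
```

Emit:
jog_arm([
  {"translation": [0, 0, 15], "turn": [0.001, 0.004, 0]},
  {"translation": [0, 0, 28], "turn": [0.001, 0.004, 0]},
  {"translation": [0, 0, 36], "turn": [0.001, 0.004, 0]},
  {"translation": [0, 0, 41], "turn": [0.001, 0.004, 0]},
  {"translation": [0, 0, 43], "turn": [0.001, 0.004, 0]},
  {"translation": [0, 0, 43], "turn": [0.001, 0.004, 0]},
  {"translation": [0, 0, 43], "turn": [0.001, 0.004, 0]},
  {"translation": [0, 0, 43], "turn": [0.001, 0.004, 0]},
])

```text
clock: 13.0
position: [0.4446, -0.2179, 0.0825]
ee_rot: [3.136, 0.169, 0.006]
force: [0.2, -0.1, -2.0]
width: 0.123
```

Emit:
jog_arm([
  {"translation": [0, 0, 0.7], "turn": [0, 0, 0]},
  {"translation": [0, 0, 1.4], "turn": [0, 0, 0]},
  {"translation": [0, 0, 2], "turn": [0, 0, 0]},
  {"translation": [0, 0, 2], "turn": [0, 0, 0]},
  {"translation": [0, 0, 2], "turn": [0, 0, 0]},
])

```text
clock: 13.42
position: [0.4443, -0.2177, 0.0799]
ee_rot: [3.136, 0.169, 0.004]
force: [0.1, 0.4, -1.6]
width: 0.124
```

Emit:
jog_arm([
  {"translation": [0, 0, 0.6], "turn": [0, 0, 0]},
  {"translation": [0, 0, 1.2], "turn": [0, 0, 0]},
  {"translation": [0, 0, 1.5], "turn": [0, 0, 0]},
  {"translation": [0, 0, 1.5], "turn": [0, 0, 0]},
  {"translation": [0, 0, 1.5], "turn": [0, 0, 0]},
])

```text
clock: 13.83
position: [0.4442, -0.2177, 0.0784]
ee_rot: [3.136, 0.169, 0.004]
force: [-0.4, -0.1, -1.6]
width: 0.126
```

Emit:
jog_arm([
  {"translation": [0, 0, 0.5], "turn": [0, 0, 0]},
  {"translation": [0, 0, 0.9], "turn": [0, 0, 0]},
  {"translation": [0, 0, 0.9], "turn": [0, 0, 0]},
  {"translation": [0, 0, 0.9], "turn": [0, 0, 0]},
  {"translation": [0, 0, 0.9], "turn": [0, 0, 0]},
])

```text
clock: 14.25
position: [0.4444, -0.2178, 0.0776]
ee_rot: [3.136, 0.169, 0.005]
force: [0.4, 0.2, -0.1]
width: 0.128
```

```bash
python3 - <<'E'
from h import *
for k in range(3):
    s=arm.observe(); p,r=st(); print(p,R.from_rotvec(r).as_matrix()[:,2].round(4),s["force"].round(1),s["ft_torque"].round(2)); arm.get_image("top")
E
```

```text
[ 0.44438616 -0.2178079   0.07763446] [ 3.1e-03 -9.0e-04 -1.0e+00] [ 0.4  0.2 -0.1] [-0.09  0.07 -0.  ]
[ 0.44437614 -0.21778427  0.07762841] [ 3.1e-03 -9.0e-04 -1.0e+00] [-0.2  0.5  0.3] [-0.14  0.08  0.02]
[ 0.44436806 -0.21782129  0.07764119] [ 3.1e-03 -9.0e-04 -1.0e+00] [0.  1.1 0.1] [-0.06  0.02  0.01]
```

The load has transferred at exactly the predicted height (TCP 0.0776). Releasing and withdrawing.

Emit:
jog_arm([
  {"translation": [0, 0, 0], "turn": [0, 0, 0]},
  {"translation": [0, 0, 0], "turn": [0, 0, 0]},
  {"translation": [0, 0, 0], "turn": [0, 0, 0]},
  {"translation": [0, 0, 0], "turn": [0, 0, 0]},
  {"translation": [0, 0, 0], "turn": [0, 0, 0]},
  {"translation": [0, 0, 0], "turn": [0, 0, 0]},
], claw=0)

```text
clock: 14.9
position: [0.4443, -0.2177, 0.0775]
ee_rot: [3.136, 0.169, 0.004]
force: [0.1, -0.5, -0.4]
width: 0.488
```

Emit:
jog_arm([
  {"translation": [0, 0, -5], "turn": [0, 0, 0]},
  {"translation": [0, 0, -15], "turn": [0, 0, 0]},
  {"translation": [0, 0, -35], "turn": [0, 0, 0]},
  {"translation": [0, 0, -60], "turn": [0, 0, 0]},
  {"translation": [0, 0, -90], "turn": [0, 0, 0]},
  {"translation": [0, 0, -120], "turn": [0, 0, 0]},
  {"translation": [-20, 0, -130], "turn": [0, 0, 0]},
  {"translation": [-50, 0, -130], "turn": [0, 0, 0]},
  {"translation": [-80, 0, -130], "turn": [0, 0, 0]},
  {"translation": [-80, 0, -130], "turn": [0, 0, 0]},
])

```text
clock: 15.73
position: [0.3589, -0.2275, 0.2074]
ee_rot: [-3.134, -0.16, -0.004]
force: [-0.4, -0.9, -0.1]
width: 0.501
```

```bash
python3 - <<'E'
from h import *
o=[]
for c,(x,y) in (("side",(240,140)),("top",(240,150))):
    im=arm.get_image(c); o.append(cv2.resize(im[y:y+200,x:x+200],(400,400),interpolation=cv2.INTER_CUBIC))
cv2.imwrite("pics/m6.png",np.hstack(o)); s=arm.observe(); print(st(),s["width"],s["clock"],s["force"])
E
```

```text
(array([ 0.36400329, -0.22605456,  0.20800424]), array([-3.13575663, -0.16747056, -0.00823661])) 0.498733822189556 15.8333 [1.04447943 0.42257853 0.59235356]
```

View pics/m6.png

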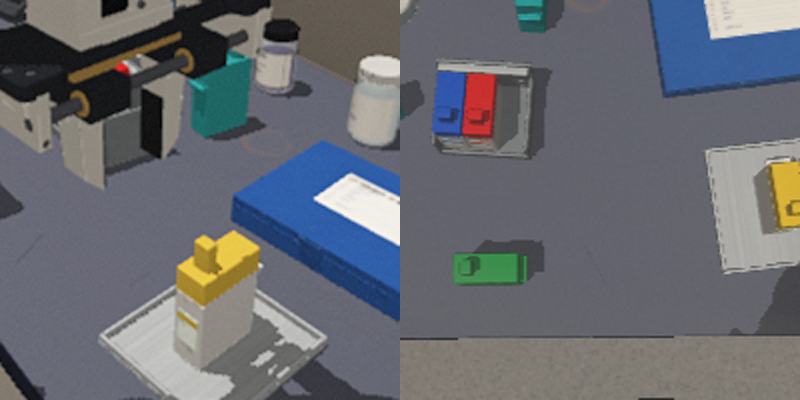

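The yellow box stands upright in the middle of the tray. Red and blue stand in the rack, the decoys are unmoved and the gripper is clear. Handing in.

```bash
python3 -c "
from cell import arm
print(arm.sign_off())"
```

```text
the job is handed in; nothing more can be done
None
```

The yellow-lidded box now stands upright near the middle of the steel tray. I held it by its tab, tipped it 21° toward the rack's open front with its foot still in the rack, lifted it straight up, then set it down and released it.

**Missed grip:** The first try closed on nothing. The camera views showed the real fingertips about 33 mm short of the reported TCP. I went 30 mm lower and gripped the tab at about 11.5 mm (it is 12 mm thick). I checked that the offset is fixed in the tool before tipping.

**Last checks:**
- **Pictures:** After release, the yellow box was upright in the tray, red and blue were standing in the rack, and the green and turquoise boxes were unmoved.
- **Placing:** The box's weight left the gripper exactly at the predicted tray-floor height.
- **Limits:** The wrist force read no more than about 3 N at the end of each move, and the job took about 16 s.
- **Small disagreement:** The cameras differed by 2–3 mm on the tab's position, which was harmless for the grip.

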